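Slide a kit box round the slide box into the loading dock

TASK

Push the kit box, flat on the worktop and never lifted, round the slide box and through the gap between the slide box and the empty vial rack gently into the loading dock, without it or the robot touching either of them. Press it against the dock's sprung stop pad with about 10 N (never more than 18 N on the pad), then let go and leave it squarely between the rails, resting against the pad. Leave everything else where it is.

Things in the scene. Friction and masses are not known exactly. Their poses are not given: they have to be found in the camera images.
- kit_box: The item to move: a closed printed carton 74 mm (its x) by 92 mm (its y) by 26 mm high, too wide to pick up, about 0.2 to 0.42 kg, sliding on the worktop with a friction of about 1 to 4 N. It starts at the left, nearer the robot than the gap. Origin: centre of its underside; z up. Either 74 mm end may enter the dock first.
- dock: The aluminium loading dock at the right, fixed, with a sprung stop pad inside. Origin: on the worktop in the middle of its mouth (front end of the straight rails); x points level into the dock (roughly towards the robot's right), y to the left of that (roughly away from the robot), z up. The seated box sticks out of the mouth by about 5 to 37 mm.
- stop_housing (a point): Front of the block that carries the stop pad, 142 mm inside the mouth. The pad (dark plate 56 mm wide, 20 mm high, sprung, 2.5 N per mm from zero, 10 mm stroke) stands before it on a carriage clamped anew each time: its face is 55 to 85 mm inside the mouth, not reported, so find it by feel. On release it pushes the box back a little until friction holds, still touching.
- guide_rails: The dock's two fixed side rails, with the same origin and axes as the dock. Straight rails 20 mm high, inner faces 82 mm apart (y = -41 and +41 mm) from x = 0 inwards; ahead of them flared lead-ins reach to x = -36 mm, where they are about 116 mm apart inside. The box may touch them.
- slide_box: Fixed obstacle: closed pale slide box, 92 mm (its x, from -46 to +46 mm) by 165 mm (its y) by 33 mm high, standing on the robot's side of the straight way into the dock, its long side nearly parallel to that way. Origin: centre of its underside. Its near face to the dock's centre line is 50 to 70 mm from that line.
- vial_rack: Fixed obstacle: empty blue tube rack, 42 mm (its x) by 108 mm (its y) by 60 mm high, standing on the far side of the straight way into the dock, its long side nearly parallel to that way and its face 55 to 75 mm from the dock's centre line. Another rack, filled with tubes, stands far behind and does not matter. Origin: centre of its underside.
- petri_dish: Bystander: covered petri dish, 60 mm across, 14 mm high, loose, at the right near the front edge. Origin: centre of its underside. Must not be moved.
- specimen_cup: Bystander: specimen cup with yellow lid, 64 x 58 mm, 50 mm high, loose, behind the dock, before the centrifuge. Origin: centre of its underside. Must not be moved.

How it is judged:
By the outcome, as a careful person would: the job done as asked, in the order asked, and still so for the second after the job is handed in, with the robot touching nothing.
It also fails if it takes over 72 s, if anything falls off the work surface, if the arm or the gripper's body presses on something with over 40 N, if the wrist force passes 120 N, or if a joint passes its speed limit or range.

ROBOT

A 6-joint arm with a two-finger parallel gripper is mounted at the origin on a cart in front of the work surface, level with it; the furniture and walls round the work are solid. World frame = base frame: x ahead of the robot, y to its left, z up, the work surface at z = 0. Lengths are in mm, angles in rad, forces in N, time in s.
With the tool pointing down it reaches from about 350 to 775 mm from the base axis. Payload 7.3 kg.
Tool frame: the origin (TCP) lies at the very end of the fingers, on their centre line; the grasp point (between the pads) lies 19 mm behind it; z points along the fingers, y is the line along which they close (so a half turn about z gives the same grasp; the last joint's range is limited). The gripper opens to 92 mm and grips with 3 to 60 N. Pads are 19 mm wide; open, the fingers measure 130 mm over their backs; the gripper's body (75 mm by 190 mm) begins 47 mm behind the grasp point.
Start: joints at [-1.347, 0.342, 1.524, -0, 1.275, -0.146], TCP at [189.774, -489.524, 198.641] pointing down, gripper open.
Joint ranges: [-2.53, 2.53], [-0.77, 2.02], [0.04, 2.7], [-1, 4.14], [0.28, 2.66], [-3.11, 3.11]. Speed limits (rad/s): [2.57, 2.57, 3.14, 3.14, 3.14, 3.14].

INTERFACE

Orientations are given as [roll, pitch, yaw] about the fixed x, y, z axes, in that order (R = Rz(yaw) Ry(pitch) Rx(roll)).
In Python, from plant import * gives the robot as it stands.
- The arm moves only by the tool arm_command, never from a script. Its arguments are lists of equal length, an entry for each row: "gripper": the finger opening in mm, from 0 to 91.8; "dp": the shift along the tool's x, y, z in units of 25 mm (1.0 is 25 mm), a list of three; "twist": the turn about the tool's z in units of 5 degrees (1.0 is 5 degrees). A call has exactly 5 rows; each row shifts and turns the commanded pose from where the row before left it, along the tool's axes as they then stand; what a row does not reach is not made up. A row lasts 1/8 s, in which the tool goes at most 62.5 mm and 10.7 degrees, less where a joint would pass 70% of its speed; a pose out of reach is approached as far as the arm can. A call is refused whole if a number of a shift passes 1 or a number of a turn 1, either way. A call with a gripper value outside its range is refused whole. The fingers move at their own pace and stop on an object; the grip force is fixed at half the most. Time passes only in rows, so rows that do not move let the fingers close, or fill a call up. It gives the time, the measured TCP pose, the force, the opening and the grip force at its end, in the units of the state.
- get_obs(): the state, without advancing time (a new reading comes with each control period).
- capture(name): name is "scene" or "top"; returns the picture (400x640x3 uint8, red, green, blue); there is no depth.
- get_calibration(name): a dict with "mtx" (3x3 intrinsics, pixels), "dist_coeffs" ([k1, k2, p1, p2, k3] as OpenCV has them; the pictures are not rectified), "position" and "attitude" of the camera in the world. Camera axes: x right, y down, z forward; pixel columns grow to the right and rows downward; lengths in mm; the calibration is good to about 2 mm. A picture is of the moment at which its call begins. get_calibration takes no time and is no camera call.
- close_job(): hands the job in; it is judged then, once.
The state is a dict: "time": time; "joint_positions": joint angles; "dq": joint speeds; "tau": joint torques, N m; "tool_pos": TCP position; "tcp_rot": TCP orientation; "contact_force": force on the tool from outside, world axes, zero at the start; "moment": the same for the moment, N m; "grip_width": finger opening in mm; "finger_force": force on a finger pad.
Only numpy, scipy, OpenCV 4.12 (cv2) and the standard library are available. Lean on these libraries where they do the work, as an engineer would, in place of code of your own. Each camera call takes 0.05 s, during which the arm holds its last target. There are 200 camera calls.

## Working session

There is one attempt and no reset: what is moved stays moved. The work goes in short steps, Python scripts to look and compute and a tool call to move; the robot and the scene stay as the last step left them, time stands still between calls to the robot, and variables do not carry over. Pictures are saved under pics/ and viewed, at most 10 in all, crops included, and the job is handed in when it is done.

Besides the shell and the picture viewer there is one more tool, called as name(argument=value, ...) on one line, values as JSON. arm_command: Moves the arm, as the interface text tells. Its arguments: {"type":"object","properties":{"gripper":{"type":"array"},"dp":{"type":"array"},"twist":{"type":"array"}},"required":["gripper","dp","twist"]}

```bash
mkdir -p pics; ls
python3 - <<'E'
from plant import *
import cv2
print(get_obs())
for n in("top","scene"):
    im=capture(n); cv2.imwrite(f"pics/{n}0.png",im[:,:,::-1]); print(get_calibration(n))
E
```

```text
pics
{'time': 0.0, 'joint_positions': array([-1.34696655e+00,  3.42685633e-01,  1.52500731e+00,  2.13722546e-05,
        1.27541514e+00, -1.46004910e-01]), 'dq': array([-6.56848087e-04, -3.06891554e-05,  3.28455627e-04,  9.48419472e-04,
       -8.14823853e-04, -8.99850895e-05]), 'tau': array([-1.18080094e-03, -4.31246817e+01, -2.44216669e+01,  7.16469996e-02,
        5.60376188e-02, -1.21713188e-04]), 'tool_pos': array([ 189.69137429, -489.05060723,  197.96764216]), 'tcp_rot': array([-3.14009632e+00, -2.40695106e-04,  3.69828270e-01]), 'contact_force': array([-0.50445057,  0.18150705,  0.36737806]), 'moment': array([ 0.00954754, -0.04336146, -0.025276  ]), 'finger_force': 0.0, 'grip_width': 91.57961938123631}
{'mtx': array([[382.7454153 ,   0.        , 322.05396252],
       [  0.        , 382.7454153 , 195.77637087],
       [  0.        ,   0.        ,   1.        ]]), 'dist_coeffs': array([-0.0509025,  0.       ,  0.       ,  0.       ,  0.       ]), 'position': array([ 356.41861417,  -93.98257923, 1024.10750689]), 'attitude': array([-2.96553697, -0.01871296, -1.54924127])}
{'mtx': array([[513.24423686,   0.        , 324.58345412],
       [  0.        , 513.24423686, 194.02398279],
       [  0.        ,   0.        ,   1.        ]]), 'dist_coeffs': array([-0.14973981,  0.        ,  0.        ,  0.        ,  0.        ]), 'position': array([-255.14811523,  558.51653417,  533.6943204 ]), 'attitude': array([-2.03121044, -0.00355743, -2.26474333])}
```

View pics/top0.png

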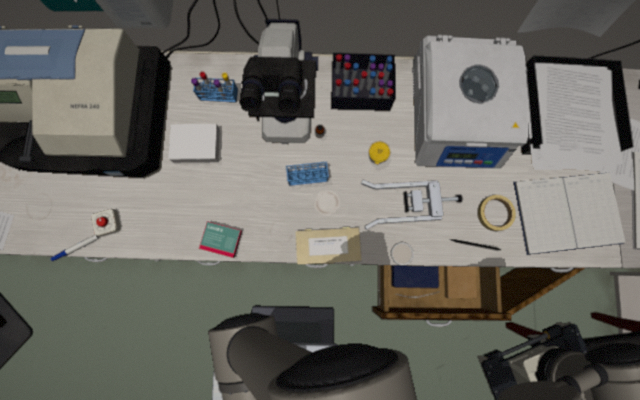

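View pics/scene0.png

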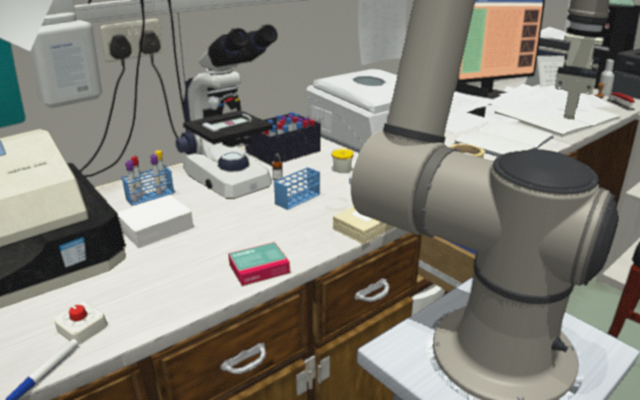

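The top view shows the kit box at about (220,238), slide box (328,245), empty rack (308,174), and dock with flares at (365,183)/(368,225) and housing at about (420,201). Next I'll zoom in and measure.

```bash
cat > h.py <<'E'
import numpy as np, cv2
from scipy.spatial.transform import Rotation as R
from plant import *
def ray(n,uv,z):
    """pixels -> world xy on plane z"""
    c=get_calibration(n)
    uv=np.float64(uv).reshape(-1,1,2)
    p=cv2.undistortPoints(uv,c["mtx"],c["dist_coeffs"]).reshape(-1,2)
    d=np.c_[p,np.ones(len(p))]@R.from_euler("xyz",c["attitude"]).as_matrix().T
    o=np.array(c["position"]); return (o+d*((z-o[2])/d[:,2])[:,None])[:,:2]
def proj(n,P):
    c=get_calibration(n); M=R.from_euler("xyz",c["attitude"]).as_matrix().T
    return cv2.projectPoints(np.float64(P).reshape(-1,1,3),cv2.Rodrigues(M)[0],-M@np.array(c["position"]),c["mtx"],c["dist_coeffs"])[0].reshape(-1,2)
def rect(n,mask,z):
    """min-area rectangle of mask's largest contour, pushed onto plane z: centre,size,long-axis yaw deg"""
    k=max(cv2.findContours(mask.astype(np.uint8),cv2.RETR_EXTERNAL,cv2.CHAIN_APPROX_NONE)[0],key=cv2.contourArea)
    w=ray(n,cv2.convexHull(k)[:,0],z)
    (c,s,a)=cv2.minAreaRect(w.astype(np.float32))
    if s[0]<s[1]: a+=90; s=s[::-1]
    return np.round(c,1),np.round(s,1),round((a+90)%180-90,1),np.round(cv2.boundingRect(k),0)
def hsv(im): return cv2.cvtColor(im,cv2.COLOR_RGB2HSV)
def teal(im):
    h=hsv(im); m=(h[...,0]>72)&(h[...,0]<98)&(h[...,1]>70); m[:190]&=False; return m
E
python3 - <<'E'
from h import *
im=cv2.imread("pics/top0.png")[:,:,::-1]
h=hsv(im); 
for p in[(220,235),(232,248),(308,174),(310,230),(328,255),(345,240),(375,224),(412,200)]: print(p,h[p[1],p[0]])
H,S,V=cv2.split(h)
box=np.zeros(H.shape,bool); box[215:265,195:250]=1
red=((H>165)|(H<5))&(S>120)
print("kit top",rect("top",box&((H>65)&(H<100)&(S>60)),26)); print("kit all",rect("top",box&(S>90)&((H>65)&(H<100)|red),26))
b=np.zeros(H.shape,bool); b[155:192,280:335]=1
print("rack",rect("top",b&(H>95)&(H<125)&(S>70),60))
b=np.zeros(H.shape,bool); b[222:270,290:368]=1
print("slide",rect("top",b&(H>15)&(H<32)&(S>55),33))
c=cv2.resize(im[150:270,280:460],None,fx=4.4,fy=4.4,interpolation=cv2.INTER_CUBIC); cv2.imwrite("pics/c1.png",c[:,:,::-1])
E
```

```text
(220, 235) [ 81  65 138]
(232, 248) [ 81  82 130]
(308, 174) [105 124 115]
(310, 230) [ 23  69 163]
(328, 255) [ 20  57 184]
(345, 240) [ 19  11 187]
(375, 224) [ 18   8 161]
(412, 200) [100   8  94]
kit top (array([418.8, 154. ]), array([84. , 55.9]), 76.7, array([202, 223,  37,  29]))
kit all (array([383.5, 159.2]), array([93.1, 17.4]), 83.0, array([200, 245,  36,  12]))
rack (array([585.6, -69.1]), array([105.8,  49.8]), -81.9, array([287, 163,  42,  22]))
slide (array([ 404. , -126.9]), array([164.1,  90.1]), -85.6, array([296, 227,  65,  37]))
```

View pics/c1.png

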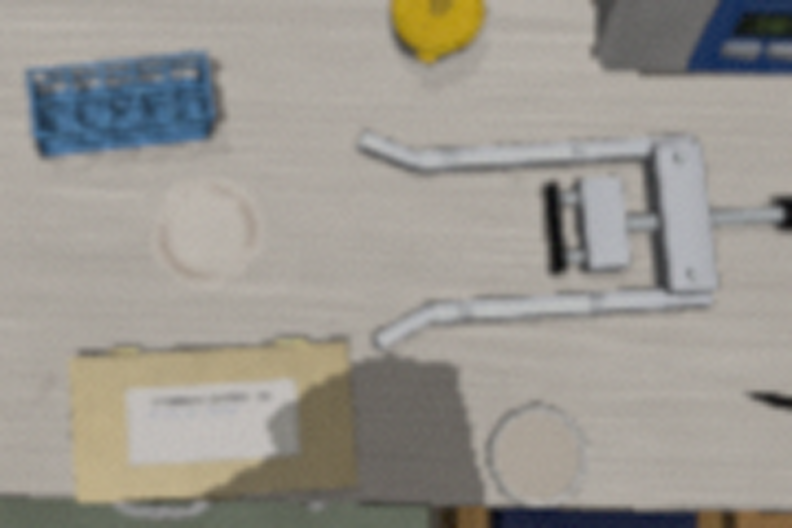

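Run:
```python
from h import *
im=cv2.imread("pics/top0.png")[:,:,::-1]
H,S,V=cv2.split(hsv(im))
b=np.zeros(H.shape,np.uint8); b[215:262,195:250]=1
m=b*(((H>60)&(H<105)&(S>35))|(((H>160)|(H<6))&(S>70))).astype(np.uint8)
m=cv2.morphologyEx(m,cv2.MORPH_CLOSE,np.ones((5,5)))
print("kit",rect("top",m,26))
c=lambda *p:np.array([280,150])+(np.array(p)+.5)/4.4-.5
for n,a,z in[("Lrail",[(425,172),(650,158)],20),("Rrail",[(437,300),(660,291)],20),("tips",[(362,133),(382,348)],20),("pad",[(546,185),(556,272)],20),("housing?",[(655,150),(668,285)],20),("slide far edge",[(75,355),(348,343)],33),("rack near edge z0",[(42,157),(214,137)],0),("rack near edge z60",[(42,157),(214,137)],60)]:
    w=ray("top",c(*a),z); d=w[1]-w[0]; print(n,w.round(1).tolist(),round(np.linalg.norm(d),1),round(np.degrees(np.arctan2(d[1],d[0])),1))
k=cv2.resize(im[205:265,180:260],None,fx=8,fy=8,interpolation=cv2.INTER_CUBIC)
g=cv2.resize(m[205:265,180:260]*255,None,fx=8,fy=8,interpolation=0)
k=k.copy(); cv2.drawContours(k,cv2.findContours(g,0,1)[0],-1,(255,255,0),1); cv2.imwrite("pics/k.png",k[:,:,::-1])
```

```text
kit (array([413.6, 153.6]), array([96.3, 74.2]), 76.6, array([199, 223,  43,  35]))
Lrail [[558.3, -253.8], [570.7, -392.8]] 139.6 -84.9
Rrail [[480.0, -260.8], [488.5, -396.8]] 136.2 -86.4
tips [[581.7, -215.2], [450.3, -227.7]] 132.0 -174.6
pad [[552.1, -328.1], [498.7, -333.3]] 53.7 -174.4
housing? [[575.8, -396.1], [492.3, -401.8]] 83.7 -176.1
slide far edge [[440.8, -45.0], [451.6, -205.8]] 161.2 -86.2
rack near edge z0 [[565.8, -18.9], [581.2, -125.3]] 107.5 -81.8
rack near edge z60 [[553.5, -23.3], [568.0, -123.4]] 101.2 -81.8
```

View pics/k.png

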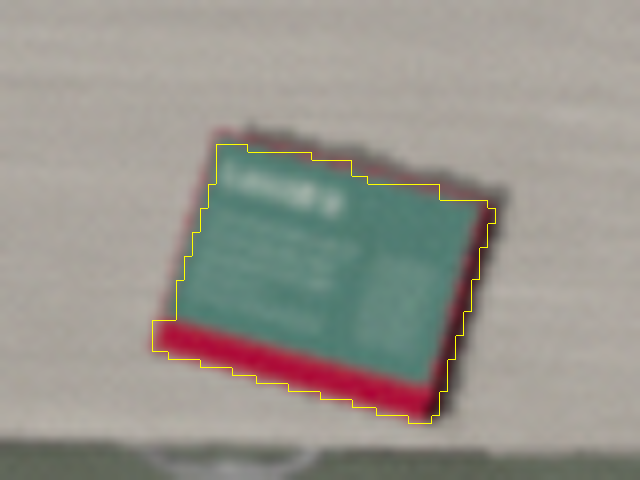

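The crop shows the carton's top corners at about (213,132), (485,200), (428,415) and (152,345). That puts its centre near (415,153), with the long axis at −103.4°. The dock mouth is near (519,−257) with its axis at −85.2°, and the pad face is about 74 mm inside. The sizes and face distances match the ones given.

My plan is to push with the fingers 30 mm apart, first on the front face along an arc to the dock line, then on the left end.

```bash
cat >> h.py <<'E'
def plan(wps,start=None):
    """wps: (x,y,z,yaw_deg,rows). prints dp/twist rows grouped by 5"""
    o=get_obs(); p=np.array(o["tool_pos"]); y=np.degrees(o["tcp_rot"][2])
    if start is not None: p=np.array(start[:3],float); y=start[3]
    rows=[]
    for w in wps:
        q=np.array(w[:3],float); n=w[4]; dy=(w[3]-y)/n; dpw=(q-p)/n
        for i in range(n):
            a=np.radians(y); c,s=np.cos(a),np.sin(a)
            rows.append(([round(v/25,2)+0 for v in (dpw[0]*c+dpw[1]*s,dpw[0]*s-dpw[1]*c,-dpw[2])],round(-dy/5,2))); y+=dy
        p=q
    for i in range(0,len(rows),5): print([r[0] for r in rows[i:i+5]],[r[1] for r in rows[i:i+5]])
E
python3 - <<'E'
from h import *
plan([(400,-270,150,-13.4,14),(358,166,100,-13.4,21)])
E
```

```text
[[np.float64(0.79), np.float64(-0.37), np.float64(0.14)], [np.float64(0.77), np.float64(-0.4), np.float64(0.14)], [np.float64(0.75), np.float64(-0.43), np.float64(0.14)], [np.float64(0.73), np.float64(-0.47), np.float64(0.14)], [np.float64(0.71), np.float64(-0.5), np.float64(0.14)]] [np.float64(0.49), np.float64(0.49), np.float64(0.49), np.float64(0.49), np.float64(0.49)]
[[np.float64(0.69), np.float64(-0.53), np.float64(0.14)], [np.float64(0.67), np.float64(-0.56), np.float64(0.14)], [np.float64(0.64), np.float64(-0.58), np.float64(0.14)], [np.float64(0.62), np.float64(-0.61), np.float64(0.14)], [np.float64(0.59), np.float64(-0.64), np.float64(0.14)]] [np.float64(0.49), np.float64(0.49), np.float64(0.49), np.float64(0.49), np.float64(0.49)]
[[np.float64(0.56), np.float64(-0.66), np.float64(0.14)], [np.float64(0.53), np.float64(-0.69), np.float64(0.14)], [np.float64(0.5), np.float64(-0.71), np.float64(0.14)], [np.float64(0.47), np.float64(-0.73), np.float64(0.14)], [np.float64(-0.27), np.float64(-0.79), np.float64(0.1)]] [np.float64(0.49), np.float64(0.49), np.float64(0.49), np.float
[... 835 characters left out ...]
1)], [np.float64(-0.27), np.float64(-0.79), np.float64(0.1)], [np.float64(-0.27), np.float64(-0.79), np.float64(0.1)], [np.float64(-0.27), np.float64(-0.79), np.float64(0.1)], [np.float64(-0.27), np.float64(-0.79), np.float64(0.1)]] [np.float64(-0.0), np.float64(-0.0), np.float64(-0.0), np.float64(-0.0), np.float64(-0.0)]
[[np.float64(-0.27), np.float64(-0.79), np.float64(0.1)], [np.float64(-0.27), np.float64(-0.79), np.float64(0.1)], [np.float64(-0.27), np.float64(-0.79), np.float64(0.1)], [np.float64(-0.27), np.float64(-0.79), np.float64(0.1)], [np.float64(-0.27), np.float64(-0.79), np.float64(0.1)]] [np.float64(-0.0), np.float64(-0.0), np.float64(-0.0), np.float64(-0.0), np.float64(-0.0)]
```

arm_command(gripper=[30,30,30,30,30], dp=[[0.79,-0.37,0.14],[0.77,-0.4,0.14],[0.75,-0.43,0.14],[0.73,-0.47,0.14],[0.71,-0.5,0.14]], twist=[0.5,0.5,0.5,0.5,0.5])

```text
time: 0.72
tool_pos: [265.2, -410.3, 180.7]
tcp_rot: [-3.141, 0.0, 0.15]
contact_force: [-0.7, 0.4, -0.2]
grip_width: 46.4
finger_force: 0.0
```

arm_command(gripper=[30,30,30,30,30], dp=[[0.69,-0.53,0.14],[0.67,-0.56,0.14],[0.64,-0.58,0.14],[0.62,-0.61,0.14],[0.59,-0.64,0.14]], twist=[0.5,0.5,0.5,0.5,0.5])

```text
time: 1.35
tool_pos: [340.7, -332.2, 163.2]
tcp_rot: [-3.141, 0.0, -0.068]
contact_force: [-0.2, -0.4, -0.4]
grip_width: 30.1
finger_force: 0.0
```

arm_command(gripper=[30,30,30,30,30], dp=[[0.56,-0.66,0.14],[0.53,-0.69,0.14],[0.5,-0.71,0.14],[0.47,-0.73,0.14],[-0.27,-0.79,0.1]], twist=[0.5,0.5,0.5,0.5,0])

```text
time: 1.98
tool_pos: [399.1, -248.9, 146.5]
tcp_rot: [-3.141, 0.001, -0.24]
contact_force: [-0.5, -0.2, -0.4]
grip_width: 30.2
finger_force: 0.0
```

arm_command(gripper=[30,30,30,30,30], dp=[[-0.27,-0.79,0.1],[-0.27,-0.79,0.1],[-0.27,-0.79,0.1],[-0.27,-0.79,0.1],[-0.27,-0.79,0.1]], twist=[0,0,0,0,0])

```text
time: 2.6
tool_pos: [389.3, -144.5, 134.6]
tcp_rot: [3.141, -0.0, -0.241]
contact_force: [-0.6, 0.4, -0.5]
grip_width: 29.8
finger_force: 0.0
```

arm_command(gripper=[30,30,30,30,30], dp=[[-0.27,-0.79,0.1],[-0.27,-0.79,0.1],[-0.27,-0.79,0.1],[-0.27,-0.79,0.1],[-0.27,-0.79,0.1]], twist=[0,0,0,0,0])

```text
time: 3.22
tool_pos: [379.9, -40.6, 122.1]
tcp_rot: [3.141, -0.0, -0.241]
contact_force: [-0.0, -0.5, -0.9]
grip_width: 29.9
finger_force: 0.0
```

arm_command(gripper=[30,30,30,30,30], dp=[[-0.27,-0.79,0.1],[-0.27,-0.79,0.1],[-0.27,-0.79,0.1],[-0.27,-0.79,0.1],[-0.27,-0.79,0.1]], twist=[0,0,0,0,0])

```text
time: 3.85
tool_pos: [370.6, 63.2, 109.6]
tcp_rot: [3.142, -0.0, -0.241]
contact_force: [0.2, 0.5, -0.4]
grip_width: 29.6
finger_force: 0.0
```

arm_command(gripper=[30,30,30,30,30], dp=[[-0.29,-0.79,0.1],[-0.29,-0.79,0.1],[-0.29,-0.79,0.1],[-0.29,-0.79,0.1],[-0.29,-0.79,0.1]], twist=[0,0,0,0,0])

```text
time: 4.47
tool_pos: [358.9, 167.6, 97.1]
tcp_rot: [-3.142, -0.0, -0.241]
contact_force: [-0.4, 0.6, -0.3]
grip_width: 29.8
finger_force: 0.0
```

arm_command(gripper=[30,30,30,30,30], dp=[[0,0,0.8],[0,0,0.8],[0,0,0.8],[0,0,0.7],[0,0,0.4]], twist=[0,0,0,0,0])

```text
time: 5.1
tool_pos: [358.8, 166.8, 9.0]
tcp_rot: [3.141, 0.001, -0.241]
contact_force: [-0.8, 0.5, -0.2]
grip_width: 29.8
finger_force: 0.0
```

```bash
sed -i 's/round(v\/25,2)+0/round(float(v)\/25,2)/; s/round(-dy\/5,2)/round(float(-dy)\/5,2)/' h.py
python3 - <<'E'
from h import *
print(get_obs()["tool_pos"])
for n in("top","scene"):
    im=capture(n); cv2.imwrite(f"pics/{n}1.png",im[:,:,::-1])
a=cv2.resize(cv2.imread("pics/top1.png")[200:290,160:290],None,fx=3,fy=3); b=cv2.imread("pics/scene1.png")[170:340,160:400]
b=cv2.resize(b,(390,276)); cv2.imwrite("pics/v1.png",np.hstack([cv2.resize(a,(399,276)),b]))
E
```

```text
[358.81510794 166.82034574   9.03703708]
```

View pics/v1.png

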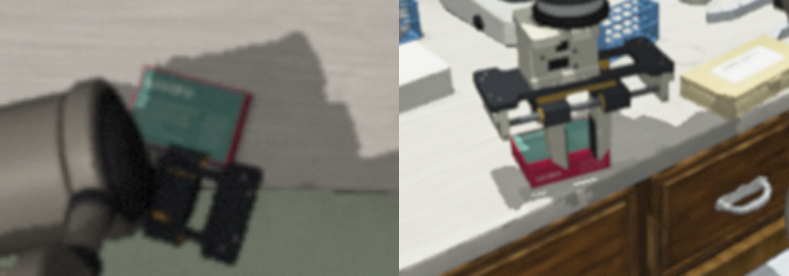

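The picture shows the fingers standing squarely in front of the carton's front face. I'll approach slowly.

arm_command(gripper=[30,30,30,30,30], dp=[[0.1,0.02,0],[0.1,0.02,0],[0.1,0.02,0],[0.1,0.02,0],[0.1,0.02,0]], twist=[0,0,0,0,0])

```text
time: 5.82
tool_pos: [371.4, 161.1, 9.7]
tcp_rot: [3.142, -0.0, -0.241]
contact_force: [0.6, -0.9, -0.3]
grip_width: 29.8
finger_force: 0.0
```

Run:
```python
from h import *
# arc from contact
p=get_obs()["tool_pos"]; th=np.linspace(-13.4,4.8,15); w=[]; x,y=p[:2]
for a,b in zip(th[:-1],th[1:]):
    m=np.radians((a+b)/2); x+=5*np.cos(m); y+=5*np.sin(m); w.append((x,y,9,b,1))
plan(w)
```

```text
[[0.2, -0.0, 0.03], [0.2, -0.0, -0.0], [0.2, -0.0, -0.0], [0.2, -0.0, -0.0], [0.2, -0.0, -0.0]] [-0.34, -0.26, -0.26, -0.26, -0.26]
[[0.2, -0.0, -0.0], [0.2, -0.0, -0.0], [0.2, -0.0, -0.0], [0.2, -0.0, -0.0], [0.2, -0.0, -0.0]] [-0.26, -0.26, -0.26, -0.26, -0.26]
[[0.2, -0.0, -0.0], [0.2, -0.0, -0.0], [0.2, -0.0, -0.0], [0.2, -0.0, -0.0]] [-0.26, -0.26, -0.26, -0.26]
```

arm_command(gripper=[30,30,30,30,30], dp=[[0.12,0,0],[0.12,0,0],[0.12,0,0],[0.12,0,0],[0.12,0,0]], twist=[0,0,0,0,0])

```text
time: 6.45
tool_pos: [385.9, 157.6, 9.6]
tcp_rot: [3.141, -0.0, -0.241]
contact_force: [-0.4, 0.4, 0.3]
grip_width: 30.1
finger_force: 0.0
```

arm_command(gripper=[30,30,30,30,30], dp=[[0.2,0,0],[0.2,0,0],[0.2,0,0],[0.2,0,0],[0.2,0,0]], twist=[-0.3,-0.3,-0.3,-0.3,-0.3])

```text
time: 7.08
tool_pos: [410.6, 152.9, 9.6]
tcp_rot: [3.141, -0.0, -0.108]
contact_force: [-0.2, 1.0, -0.1]
grip_width: 29.6
finger_force: 0.0
```

```bash
cat > kit.py <<'E'
from h import *
import sys
t=sys.argv[1]; im=capture("top"); cv2.imwrite(f"pics/t{t}.png",im[:,:,::-1])
H,S,V=cv2.split(hsv(im)); g=((H>65)&(H<100)&(S>45)); g[:150]=0; g[262:]=0; g[:,:190]=0
m=cv2.morphologyEx(g.astype(np.uint8),cv2.MORPH_OPEN,np.ones((3,3)))
m=cv2.morphologyEx(m,cv2.MORPH_CLOSE,np.ones((5,5)))
print("teal top",rect("top",m,26)); o=get_obs(); print(o["tool_pos"],np.degrees(o["tcp_rot"][2]),o["contact_force"])
E
python3 kit.py 2
```

```text
teal top (array([412.5, 115.7]), array([41.5, 13. ]), 3.3, array([232, 232,   6,  17]))
[411.39215598 152.88260579   9.65543114] -6.164950839936533 [ 0.86322125  0.58655773 -0.1602679 ]
```

Run:
```python
from h import *
for n in("scene",):
    im=capture(n); cv2.imwrite(f"pics/{n}2.png",im[:,:,::-1])
b=cv2.imread("pics/scene2.png")[170:320,180:380]; a=cv2.imread("pics/t2.png")[190:270,180:290]
cv2.imwrite("pics/v2.png",np.hstack([cv2.resize(a,(400,300)),cv2.resize(b,(400,300))]))
```

```text
(no output)
```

View pics/v2.png

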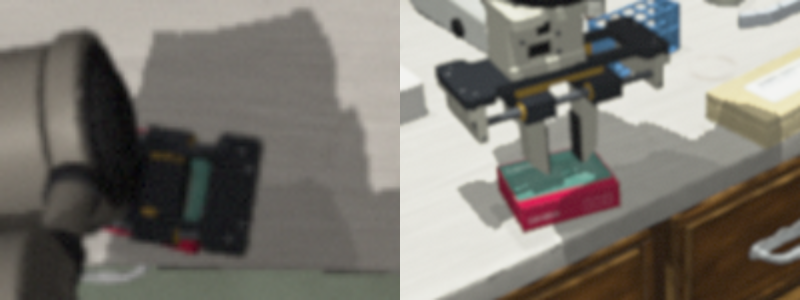

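Run:
```python
from h import *
for (x,y,a) in((358.8,166.8,-13.8),(411,153,-6.2)):
  c,s=np.cos(np.radians(a)),np.sin(np.radians(a))
  for z in(0,9,27,40): print(z,[proj("scene",[[x+s*d+c*e,y-c*d+s*e,z] for d in(-25,25) for e in(-9,9)]).round(0).astype(int).tolist()])
print(proj("scene",[[379,161.6,0],[379,161.6,26],[415,153,26]]).round(0).tolist())
im=cv2.imread("pics/scene2.png");cv2.imwrite("pics/v3.png",cv2.resize(im[180:300,210:330],(600,600),interpolation=cv2.INTER_CUBIC))
```

```text
0 [[[259, 291], [255, 285], [286, 284], [282, 278]]]
9 [[[259, 287], [255, 281], [286, 279], [282, 274]]]
27 [[[258, 278], [254, 272], [285, 271], [282, 265]]]
40 [[[257, 272], [254, 266], [285, 265], [281, 259]]]
0 [[[251, 275], [246, 270], [275, 266], [270, 262]]]
9 [[[250, 271], [246, 266], [275, 262], [270, 258]]]
27 [[[250, 262], [245, 258], [274, 254], [270, 249]]]
40 [[[249, 256], [245, 252], [274, 248], [269, 243]]]
[[267.0, 278.0], [266.0, 266.0], [259.0, 255.0]]
```

View pics/v3.png

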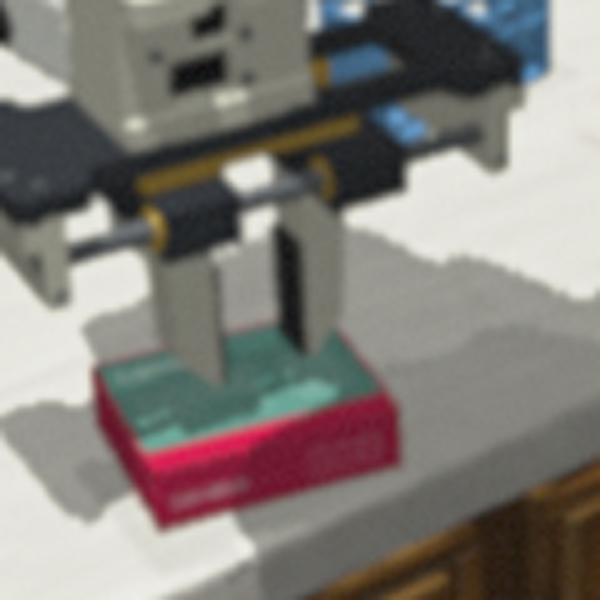

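The carton has not moved. The finger ends stand over its top: inner tips at about (254,256) and (271,250) in the scene view, which puts them near z = 36 mm, although z = 9.6 is reported. So the fingers end about 26 mm above the reported TCP. I'll back off, go lower by feel and check with the camera.

Run:
```python
from h import *
o=get_obs(); print({k:np.round(v,3) for k,v in o.items() if k in("tool_pos","joint_positions","contact_force","tcp_rot")})
plan([(352,168,18,-13.4,5),(352,168,-4,-13.4,5)])
```

```text
{'joint_positions': array([ 0.181,  0.458,  1.987, -0.   ,  0.695,  1.862]), 'tool_pos': array([410.956, 152.916,   9.618]), 'tcp_rot': array([-3.142e+00, -1.000e-03, -1.100e-01]), 'contact_force': array([-0.631,  0.19 , -0.013])}
[[-0.48, -0.07, -0.07], [-0.48, -0.06, -0.07], [-0.48, -0.04, -0.07], [-0.49, -0.03, -0.07], [-0.49, -0.02, -0.07]] [0.29, 0.29, 0.29, 0.29, 0.29]
[[0.0, -0.0, 0.18], [0.0, -0.0, 0.18], [0.0, -0.0, 0.18], [0.0, -0.0, 0.18], [0.0, -0.0, 0.18]] [0.0, 0.0, 0.0, 0.0, 0.0]
```

arm_command(gripper=[30,30,30,30,30], dp=[[-0.48,-0.07,-0.07],[-0.48,-0.06,-0.07],[-0.48,-0.04,-0.07],[-0.49,-0.03,-0.07],[-0.49,-0.02,-0.07]], twist=[0.3,0.3,0.3,0.3,0.3])

```text
time: 7.8
tool_pos: [350.8, 168.3, 18.4]
tcp_rot: [3.141, 0.0, -0.242]
contact_force: [-0.1, -0.2, -0.7]
grip_width: 29.7
finger_force: 0.0
```

arm_command(gripper=[30,30,30,30,30], dp=[[0,0,0.18],[0,0,0.18],[0,0,0.18],[0,0,0.18],[0,0,0.18]], twist=[0,0,0,0,0])

```text
time: 8.43
tool_pos: [351.4, 168.1, -4.6]
tcp_rot: [3.141, 0.0, -0.241]
contact_force: [0.3, -0.2, 0.0]
grip_width: 30.3
finger_force: 0.0
```

Run:
```python
from h import *
im=capture("scene");cv2.imwrite("pics/scene3.png",im[:,:,::-1])
o=get_obs();p=o["tool_pos"];a=o["tcp_rot"][2];print(p,a,o["contact_force"]);c,s=np.cos(a),np.sin(a)
for z in(-5,10,25): print(z,proj("scene",[[p[0]+s*d-9*c,p[1]-c*d-9*s,z] for d in(-15,15)]).round(0).tolist())
cv2.imwrite("pics/v4.png",cv2.resize(im[190:310,220:340,::-1],(600,600),interpolation=cv2.INTER_CUBIC))
```

```text
[351.12019265 168.05130549  -4.95441489] -0.24116156688470514 [-0.80145601 -0.02560003 -0.34440115]
-5 [[266.0, 294.0], [283.0, 290.0]]
10 [[266.0, 287.0], [282.0, 283.0]]
25 [[265.0, 280.0], [282.0, 276.0]]
```

View pics/v4.png

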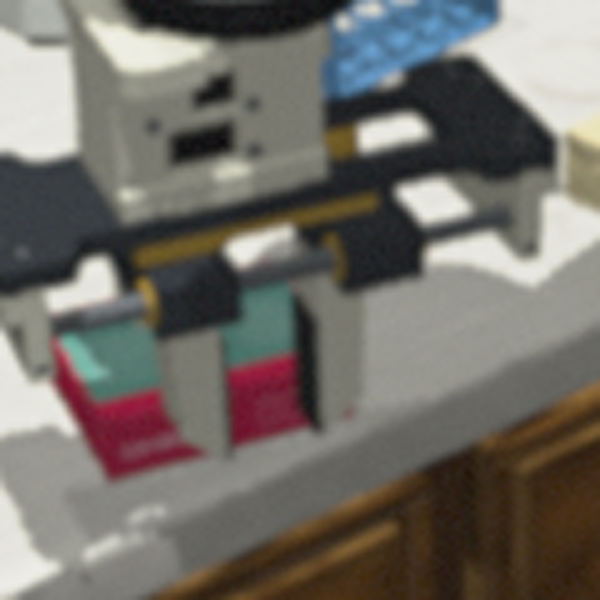

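Tips are now at about (266,281) and (284,276), so roughly z = 24 with −5 reported. The z offset of about 28 mm is confirmed. I'll descend another 15 mm gently.

arm_command(gripper=[30,30,30,30,30], dp=[[0,0,0.12],[0,0,0.12],[0,0,0.12],[0,0,0.12],[0,0,0.12]], twist=[0,0,0,0,0])

```text
time: 9.1
tool_pos: [351.4, 168.2, -19.3]
tcp_rot: [3.142, -0.0, -0.241]
contact_force: [0.4, 0.5, 0.1]
grip_width: 29.9
finger_force: 0.0
```

arm_command(gripper=[30,30,30,30,30], dp=[[0.16,0,0],[0.16,0,0],[0.16,0,0],[0.16,0,0],[0.12,0,0]], twist=[0,0,0,0,0])

```text
time: 9.72
tool_pos: [369.7, 163.5, -19.2]
tcp_rot: [3.141, 0.001, -0.241]
contact_force: [-1.2, 0.2, 0.4]
grip_width: 29.9
finger_force: 0.7
```

arm_command(gripper=[30,30,30,30,30], dp=[[0.12,0,0],[0.12,0,0],[0.12,0,0],[0.12,0,0],[0.12,0,0]], twist=[0,0,0,0,0])

```text
time: 10.35
tool_pos: [384.6, 160.0, -19.2]
tcp_rot: [3.142, -0.0, -0.241]
contact_force: [-0.1, -0.2, -0.6]
grip_width: 30.2
finger_force: 0.4
```

I have two views left, so I'll track the carton numerically, using the red-face mask in the scene view.

```bash
cat > red.py <<'E'
from h import *
import sys
def red(im):
    H,S,V=cv2.split(hsv(im)); m=(((H>160)|(H<5))&(S>110)); m[:190]=0; m[330:]=0; m[:,:130]=0; return m.astype(np.uint8)
def show(im):
    m=red(im); v,u=np.nonzero(m); i=np.argmin
    pts=[(u[k],v[k]) for k in (i(u),i(-u),i(-v),i(-(v-.0*u)),i(-(2*v-u)))]
    print("n",m.sum(),"left",pts[0],"right",pts[1],"bottom",pts[2],"bl corner",pts[4], "bl xy",ray("scene",[pts[4]],0).round(0).tolist(),"right xy z0",ray("scene",[pts[1]],0).round(0).tolist())
if __name__=="__main__":
    for f in("pics/scene0.png","pics/scene3.png"): show(cv2.imread(f)[:,:,::-1])
    im=capture("scene"); cv2.imwrite(f"pics/s{sys.argv[1]}.png",im[:,:,::-1]); show(im); print(get_obs()["contact_force"])
E
python3 red.py 4
```

```text
n 1225 left (np.int64(229), np.int64(256)) right (np.int64(639), np.int64(270)) bottom (np.int64(613), np.int64(329)) bl corner (np.int64(242), np.int64(284)) bl xy [[391.0, 205.0]] right xy z0 [[-61.0, -387.0]]
n 967 left (np.int64(231), np.int64(260)) right (np.int64(639), np.int64(270)) bottom (np.int64(611), np.int64(329)) bl corner (np.int64(242), np.int64(284)) bl xy [[391.0, 205.0]] right xy z0 [[-61.0, -387.0]]
n 899 left (np.int64(227), np.int64(254)) right (np.int64(639), np.int64(268)) bottom (np.int64(612), np.int64(329)) bl corner (np.int64(238), np.int64(278)) bl xy [[411.0, 201.0]] right xy z0 [[-58.0, -394.0]]
[-0.41009813 -0.76581028 -0.24233851]
```

arm_command(gripper=[30,30,30,30,30], dp=[[0.2,0,0],[0.2,0,0],[0.2,0,0],[0.2,0,0],[0.2,0,0]], twist=[-0.37,-0.37,-0.37,-0.37,-0.37])

```text
time: 11.02
tool_pos: [409.3, 155.6, -19.2]
tcp_rot: [3.141, 0.0, -0.078]
contact_force: [-0.9, -0.2, -0.5]
grip_width: 30.3
finger_force: 0.4
```

arm_command(gripper=[30,30,30,30,30], dp=[[0.2,0,0],[0.2,0,0],[0.2,0,0],[0.16,0,0],[0.12,0,0]], twist=[-0.37,-0.37,-0.37,-0.37,-0.37])

```text
time: 11.65
tool_pos: [431.2, 155.2, -19.2]
tcp_rot: [3.141, 0.0, 0.084]
contact_force: [-1.5, -0.6, 0.6]
grip_width: 30.1
finger_force: 0.6
```

```bash
sed -i 's/^    for f.*$//' red.py; sed -i 's/m\[:,:130\]=0/m[:,:130]=0; m[:,400:]=0/' red.py; python3 red.py 5
python3 - <<'E'
from h import *
o=get_obs();print(o["tool_pos"],np.degrees(o["tcp_rot"][2]))
plan([(415,170,-15,4.8,1),(415,270,60,40,8),(500,292,60,94.8,12)])
E
```

```text
n 469 left (np.int64(207), np.int64(245)) right (np.int64(258), np.int64(254)) bottom (np.int64(228), np.int64(270)) bl corner (np.int64(228), np.int64(270)) bl xy [[444.0, 202.0]] right xy z0 [[454.0, 131.0]]
[-0.24828705  1.50990628  0.22754374]
[431.67879974 155.24933916 -19.10375863] 4.877856563427066
[[-0.61, -0.64, -0.16], [0.04, -0.5, -0.38], [0.08, -0.49, -0.38], [0.12, -0.49, -0.38], [0.15, -0.48, -0.38]] [0.02, -0.88, -0.88, -0.88, -0.88]
[[0.19, -0.46, -0.38], [0.23, -0.45, -0.38], [0.26, -0.43, -0.38], [0.29, -0.41, -0.38], [0.26, 0.13, -0.0]] [-0.88, -0.88, -0.88, -0.88, -0.91]
[[0.25, 0.15, -0.0], [0.24, 0.17, -0.0], [0.23, 0.18, -0.0], [0.21, 0.2, -0.0], [0.19, 0.22, -0.0]] [-0.91, -0.91, -0.91, -0.91, -0.91]
[[0.18, 0.23, -0.0], [0.16, 0.25, -0.0], [0.14, 0.26, -0.0], [0.12, 0.27, -0.0], [0.09, 0.28, -0.0]] [-0.91, -0.91, -0.91, -0.91, -0.91]
[[0.07, 0.28, -0.0]] [-0.91]
```

Run:
```python
from h import *
plan([(412,154,0,4.8,2),(478,242,30,94.8,18)])
```

```text
[[-0.39, -0.01, -0.38], [-0.39, -0.01, -0.38], [0.16, -0.18, -0.07], [0.18, -0.17, -0.07], [0.19, -0.15, -0.07]] [0.01, 0.01, -1.0, -1.0, -1.0]
[[0.2, -0.13, -0.07], [0.22, -0.12, -0.07], [0.22, -0.1, -0.07], [0.23, -0.08, -0.07], [0.24, -0.06, -0.07]] [-1.0, -1.0, -1.0, -1.0, -1.0]
[[0.24, -0.04, -0.07], [0.24, -0.01, -0.07], [0.24, 0.01, -0.07], [0.24, 0.03, -0.07], [0.24, 0.05, -0.07]] [-1.0, -1.0, -1.0, -1.0, -1.0]
[[0.23, 0.07, -0.07], [0.23, 0.09, -0.07], [0.22, 0.11, -0.07], [0.21, 0.13, -0.07], [0.2, 0.15, -0.07]] [-1.0, -1.0, -1.0, -1.0, -1.0]
```

arm_command(gripper=[30,30,30,30,30], dp=[[-0.39,0,-0.38],[-0.39,0,-0.38],[0.16,-0.18,-0.5],[0.18,-0.17,-0.5],[0.19,-0.15,-0.3]], twist=[0,0,-1,-1,-1])

```text
time: 12.32
tool_pos: [422.3, 168.5, 33.7]
tcp_rot: [3.141, -0.001, 0.347]
contact_force: [-0.2, 0.1, 0.1]
grip_width: 30.3
finger_force: 0.0
```

arm_command(gripper=[30,30,30,30,30], dp=[[0.2,-0.13,0],[0.22,-0.12,0],[0.22,-0.1,0],[0.23,-0.08,0],[0.24,-0.06,0]], twist=[-1,-1,-1,-1,-1])

```text
time: 12.95
tool_pos: [440.1, 192.9, 33.1]
tcp_rot: [3.141, -0.0, 0.783]
contact_force: [-0.4, -0.2, -0.7]
grip_width: 30.0
finger_force: 0.0
```

arm_command(gripper=[30,30,30,30,30], dp=[[0.24,-0.04,0],[0.24,-0.01,0],[0.24,0.01,0],[0.24,0.03,0],[0.24,0.05,0]], twist=[-1,-1,-1,-1,-1])

```text
time: 13.58
tool_pos: [458.4, 217.0, 33.2]
tcp_rot: [3.141, -0.0, 1.219]
contact_force: [0.0, 0.4, -0.0]
grip_width: 30.0
finger_force: 0.0
```

arm_command(gripper=[30,30,30,30,30], dp=[[0.23,0.07,0],[0.23,0.09,0],[0.22,0.11,0],[0.21,0.13,0],[0.2,0.15,0]], twist=[-1,-1,-1,-1,-1])

```text
time: 14.2
tool_pos: [476.9, 241.6, 33.2]
tcp_rot: [3.141, 0.0, 1.656]
contact_force: [0.1, -0.6, -0.5]
grip_width: 29.7
finger_force: 0.0
```

```bash
python3 kit.py 6; python3 red.py 6
python3 - <<'E'
import cv2,numpy as np
a=cv2.imread("pics/t6.png")[160:270,170:290]; b=cv2.imread("pics/s6.png")[170:290,180:310]
cv2.imwrite("pics/v5.png",np.hstack([cv2.resize(a,(400,367)),cv2.resize(b,(398,367))]))
E
```

```text
teal top (array([485.9, 161.1]), array([83.9, 56.3]), -85.7, array([203, 201,  33,  22]))
[477.4987524  242.08132848  33.23117203] 95.05712154828443 [0.62109176 0.76836941 0.12663299]
n 787 left (np.int64(206), np.int64(246)) right (np.int64(267), np.int64(250)) bottom (np.int64(228), np.int64(270)) bl corner (np.int64(228), np.int64(270)) bl xy [[444.0, 202.0]] right xy z0 [[455.0, 109.0]]
[ 0.12942647 -0.59403531  0.2237357 ]
```

View pics/v5.png

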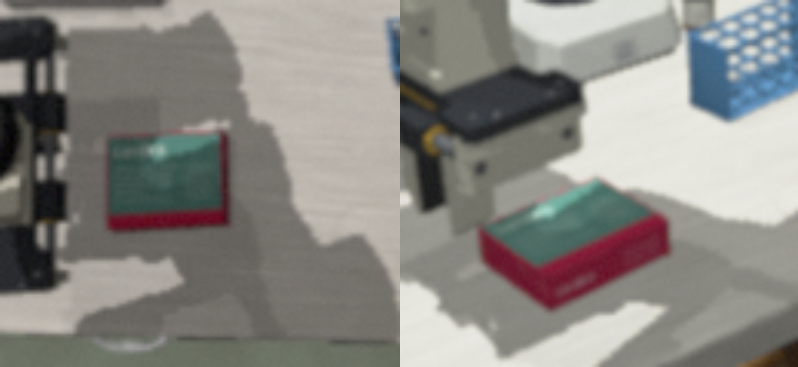

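The carton is square to the dock line: the teal top is at −85.7° and the centre is near (482,160). Before driving past the 60 mm rack I'll check how low the gripper frame's end legs hang. The leg bottom is at about (227,265) in scene3.

Run:
```python
from h import *
a=np.radians(-13.8);c,s=np.cos(a),np.sin(a)
for z in(70,80,90,100): print(z,proj("scene",[[351+s*-95+c*e,168-c*-95+s*e,z] for e in(-37,0,37)]).round(0).tolist(), "right",proj("scene",[[351+s*95+c*e,168-c*95+s*e,z] for e in(-37,0,37)]).round(0).tolist())
# v5 leg corners: right-half px
print([(180+(u-400)/398*130,170+v/367*120) for u,v in((490,230),(580,150),(455,228))])
a=np.radians(95);c,s=np.cos(a),np.sin(a)
for z in(100,110,120,130): print(z,proj("scene",[[477+s*95+c*e,242-c*95+s*e,z] for e in(-37,37)]).round(0).tolist())
```

```text
70 [[221.0, 279.0], [215.0, 266.0], [209.0, 255.0]] right [[332.0, 250.0], [322.0, 240.0], [313.0, 230.0]]
80 [[221.0, 273.0], [214.0, 261.0], [208.0, 250.0]] right [[332.0, 245.0], [322.0, 235.0], [313.0, 225.0]]
90 [[220.0, 268.0], [214.0, 256.0], [208.0, 245.0]] right [[332.0, 240.0], [322.0, 230.0], [313.0, 220.0]]
100 [[220.0, 263.0], [213.0, 251.0], [207.0, 239.0]] right [[332.0, 235.0], [322.0, 225.0], [313.0, 215.0]]
[(209.39698492462313, 245.20435967302453), (238.79396984924622, 219.04632152588556), (197.964824120603, 244.55040871934602)]
100 [[184.0, 197.0], [149.0, 210.0]]
110 [[183.0, 193.0], [148.0, 205.0]]
120 [[182.0, 188.0], [147.0, 200.0]]
130 [[182.0, 183.0], [146.0, 195.0]]
```

arm_command(gripper=[30,30,30,30,30], dp=[[0,0,0.38],[0,0,0.38],[0,0,0.38],[0,0,0.38],[0,0,0.38]], twist=[0,0,0,0,0])

```text
time: 14.92
tool_pos: [477.4, 241.4, -16.0]
tcp_rot: [-3.141, 0.0, 1.652]
contact_force: [-0.8, 0.1, 0.3]
grip_width: 30.3
finger_force: 0.0
```

arm_command(gripper=[30,30,30,30,30], dp=[[-0.2,0,0],[-0.2,0,0],[-0.2,0,0],[-0.2,0,0],[-0.15,0,0]], twist=[0,0,0,0,0])

```text
time: 15.55
tool_pos: [479.7, 217.6, -14.9]
tcp_rot: [3.141, -0.0, 1.652]
contact_force: [-0.7, 1.5, 1.3]
grip_width: 30.0
finger_force: 0.7
```

The legs hang about 66 mm above the fingertips, so they clear the rack by about 18 mm. Contact was felt at y = 217.6. Now pushing.

arm_command(gripper=[30,30,30,30,30], dp=[[-0.2,0,0],[-0.3,0,0],[-0.4,0,0],[-0.4,0,0],[-0.4,0,0]], twist=[0,0,0,0,0])

```text
time: 16.18
tool_pos: [482.9, 174.6, -15.2]
tcp_rot: [-3.142, 0.0, 1.652]
contact_force: [0.9, 1.7, 1.0]
grip_width: 29.8
finger_force: 0.7
```

arm_command(gripper=[30,30,30,30,30], dp=[[-0.4,0,0],[-0.4,0,0],[-0.4,0,0],[-0.4,0,0],[-0.4,0,0]], twist=[0,0,0,0,0])

```text
time: 16.8
tool_pos: [487.0, 124.9, -15.2]
tcp_rot: [-3.142, 0.0, 1.653]
contact_force: [0.3, 1.5, 2.2]
grip_width: 30.0
finger_force: 0.7
```

arm_command(gripper=[30,30,30,30,30], dp=[[-0.4,0,0],[-0.4,0,0],[-0.3,0,0],[-0.2,0,0],[-0.1,0,0]], twist=[0,0,0,0,0])

```text
time: 17.42
tool_pos: [489.8, 90.4, -15.2]
tcp_rot: [-3.142, 0.0, 1.652]
contact_force: [0.1, 1.6, 0.5]
grip_width: 30.1
finger_force: 0.7
```

```bash
python3 kit.py 7; python3 red.py 7
```

```text
teal top (array([496.9,  28.7]), array([76.4, 55.9]), -87.8, array([255, 198,  30,  22]))
[489.86999276  90.28181783 -15.192163  ] 94.68071122116578 [ 0.1031988   0.00381948 -0.04614256]
n 525 left (np.int64(262), np.int64(230)) right (np.int64(316), np.int64(219)) bottom (np.int64(282), np.int64(243)) bl corner (np.int64(280), np.int64(242)) bl xy [[463.0, 73.0]] right xy z0 [[490.0, -40.0]]
[-0.13182084 -0.34503525  0.11533253]
```

```bash
cat > edge.py <<'E'
from h import *
import sys
def edge(im):
    """carton long edges in the top view: lower edge of red strip, upper edge of teal, and right end"""
    H,S,V=cv2.split(hsv(im)); roi=np.zeros(H.shape,bool); roi[165:262,195:430]=1
    teal=roi&(H>65)&(H<100)&(S>45); red=roi&((H>160)|(H<6))&(S>110)
    n=teal.sum(0); cols=np.nonzero(n>=15)[0]; cols=cols[2:-2]
    lo=np.array([(u,np.nonzero(red[:,u])[0].max()+.5) for u in cols if red[:,u].any()]); up=np.array([(u,np.nonzero(teal[:,u])[0].min()-.5) for u in cols])
    for nm,q in(("near",lo),("far",up)):
        w=ray("top",q,26); k=np.polyfit(w[:,1],w[:,0],1); r=w[:,0]-np.polyval(k,w[:,1]); k=np.polyfit(w[abs(r)<3,1],w[abs(r)<3,0],1)
        y=w[:,1].mean(); L=519.2-.084*(y+257.3)
        print(nm,"y",w[[0,-1],1].round(0),"x at mid",round(np.polyval(k,y),1),"off line",round(np.polyval(k,y)-L,1),"heading",round(-90-np.degrees(np.arctan(k[0])),1) if 0 else round(np.degrees(np.arctan2(-1,-k[0])),1))
if __name__=="__main__":
    for f in sys.argv[1:]: print(f); edge(cv2.imread(f)[:,:,::-1])
E
python3 edge.py pics/t6.png pics/t7.png
```

```text
pics/t6.png
near y [195. 124.] x at mid 442.6 off line -41.6 heading -85.6
far y [200. 129.] x at mid 513.9 off line 30.1 heading -85.6
pics/t7.png
near y [57. -6.] x at mid 453.4 off line -42.1 heading -85.2
far y [60. -3.] x at mid 524.7 off line 29.5 heading -85.2
```

Heading −85.2° is right; the carton sits about 4.5 mm to the robot's side of the line. I'll steer that out on the way.

arm_command(gripper=[30,30,30,30,30], dp=[[-0.2,0,0],[-0.3,0.02,0],[-0.4,0.02,0],[-0.4,0.02,0],[-0.4,0.02,0]], twist=[0,0,0,0,0])

```text
time: 18.15
tool_pos: [495.4, 47.6, -15.2]
tcp_rot: [-3.142, 0.0, 1.652]
contact_force: [-0.4, 1.4, -0.8]
grip_width: 29.8
finger_force: 0.4
```

arm_command(gripper=[30,30,30,30,30], dp=[[-0.4,0.02,0],[-0.4,0.02,0],[-0.4,0.02,0],[-0.4,0.02,0],[-0.4,0.02,0]], twist=[0,0,0,0,0])

```text
time: 18.77
tool_pos: [501.9, -1.8, -15.2]
tcp_rot: [-3.142, 0.0, 1.653]
contact_force: [0.8, 0.8, -0.3]
grip_width: 29.7
finger_force: 0.4
```

arm_command(gripper=[30,30,30,30,30], dp=[[-0.4,0,0],[-0.4,0,0],[-0.3,0,0],[-0.2,0,0],[-0.1,0,0]], twist=[0,0,0,0,0])

```text
time: 19.4
tool_pos: [504.8, -36.2, -15.1]
tcp_rot: [3.142, 0.0, 1.652]
contact_force: [-0.8, 1.5, 0.5]
grip_width: 30.2
finger_force: 0.5
```

```bash
python3 kit.py 8; python3 edge.py pics/t8.png
python3 - <<'E'
from h import *
im=cv2.imread("pics/t8.png")[:,:,::-1]; H,S,V=cv2.split(hsv(im))
# rail inner edges: bright low-sat metal; print V columns across rails at several columns
for u in(385,400,415): print(u,"L",V[178:196,u].tolist(),"R",V[208:232,u].tolist())
E
```

```text
teal top (array([ 511.1, -108. ]), array([56.1, 55.6]), 1.4, array([311, 194,  22,  22]))
[504.82922285 -36.3931213  -15.10464655] 94.67999841639049 [-0.4220706  -0.0164987   0.11787611]
pics/t8.png
near y [-107. -131.] x at mid 469.6 off line -38.0 heading -81.4
far y [-106. -130.] x at mid 540.7 off line 33.2 heading -88.6
385 L [190, 193, 189, 189, 185, 173, 186, 199, 195, 157, 124, 159, 185, 191, 191, 190, 188, 191] R [189, 188, 186, 188, 186, 184, 188, 191, 195, 190, 177, 178, 180, 168, 137, 145, 176, 192, 187, 185, 184, 187, 189, 186]
400 L [189, 189, 191, 188, 175, 186, 201, 197, 164, 126, 152, 184, 190, 191, 190, 187, 187, 192] R [191, 191, 185, 188, 187, 187, 184, 186, 183, 173, 192, 202, 197, 160, 149, 163, 184, 192, 191, 187, 184, 184, 183, 187]
415 L [186, 188, 186, 174, 181, 199, 200, 178, 138, 152, 176, 185, 188, 195, 197, 197, 198, 200] R [196, 194, 176, 134, 154, 174, 183, 180, 156, 158, 179, 179, 154, 138, 170, 184, 184, 187, 191, 193, 192, 191, 189, 188]
```

Run:
```python
from h import *
for u,l,r in((400,185.9,217.2),(385,186.8,218.3)):
    w=ray("top",[(u,l),(u,r)],20); m=w.mean(0); print(w.round(1).tolist(),"mid off line",round(m[0]-(519.2-.084*(m[1]+257.3)),1))
```

```text
[[567.7, -318.3], [482.8, -317.1]] mid off line 1.0
[[564.2, -277.6], [479.0, -277.0]] mid off line 0.7
```

arm_command(gripper=[30,30,30,30,30], dp=[[-0.2,0,0],[-0.3,0.01,0],[-0.4,0.01,0],[-0.4,0.01,0],[-0.4,0.01,0]], twist=[0,0,0,0,0])

```text
time: 20.08
tool_pos: [509.3, -79.1, -15.1]
tcp_rot: [3.142, 0.0, 1.652]
contact_force: [-1.4, 1.5, 0.2]
grip_width: 30.0
finger_force: 0.6
```

arm_command(gripper=[30,30,30,30,30], dp=[[-0.4,0,0],[-0.4,0,0],[-0.3,0,0],[-0.3,0,0],[-0.2,0,0]], twist=[0,0,0,0,0])

```text
time: 20.7
tool_pos: [512.5, -118.6, -15.1]
tcp_rot: [3.142, 0.0, 1.652]
contact_force: [0.2, 2.5, 0.3]
grip_width: 30.1
finger_force: 0.7
```

```bash
python3 kit.py 9; python3 edge.py pics/t9.png
```

```text
teal top (array([ 509.5, -209.7]), array([32.3, 21.2]), 0.2, array([356, 200,   9,  13]))
[ 512.65138949 -119.063579    -15.13965255] 94.6760113627664 [ 0.55035543 -0.98656098  1.24670569]
pics/t9.pngTraceback (most recent call last):
  File "edge.py", line 14, in <module>
    for f in sys.argv[1:]: print(f); edge(cv2.imread(f)[:,:,::-1])
                                     ~~~~^^^^^^^^^^^^^^^^^^^^^^^^^
  File "edge.py", line 10, in edge
    w=ray("top",q,26); k=np.polyfit(w[:,1],w[:,0],1); r=w[:,0]-np.polyval(k,w[:,1]); k=np.polyfit(w[abs(r)<3,1],w[abs(r)<3,0],1)
  File "h.py", line 8, in ray
    p=cv2.undistortPoints(uv,c["mtx"],c["dist_coeffs"]).reshape(-1,2)
      ~~~~~~~~~~~~~~~~~~~^^^^^^^^^^^^^^^^^^^^^^^^^^^^^^
cv2.error: OpenCV(4.12.0) /io/opencv/modules/calib3d/src/undistort.dispatch.cpp:347: error: (-215:Assertion failed) CV_IS_MAT(_src) && CV_IS_MAT(_dst) && (_src->rows == 1 || _src->cols == 1) && (_dst->rows == 1 || _dst->cols == 1) && _src->cols + _src->rows - 1 == _dst->rows + _dst->cols - 1 && (CV_MAT_TYPE(_src->type) == CV_32FC2 || CV_MAT_TYPE(_src->type) == CV_64FC2) && (CV_MAT_TYPE(_dst->type) == CV_32FC2 || CV_MAT_TYPE(_dst->type) == CV_64FC2) in function 'cvUndistortPointsInternal'
```

arm_command(gripper=[30,30,30,30,30], dp=[[-0.2,0.01,0],[-0.2,0.01,0],[-0.2,0.01,0],[-0.2,0,0],[-0.2,0,0]], twist=[0,0,0,0,0])

```text
time: 21.38
tool_pos: [515.3, -143.4, -15.2]
tcp_rot: [-3.142, 0.0, 1.653]
contact_force: [0.8, 0.8, -1.0]
grip_width: 30.0
finger_force: 0.5
```

arm_command(gripper=[30,30,30,30,30], dp=[[-0.2,0,0],[-0.2,0,0],[-0.2,0,0],[-0.2,0,0],[-0.2,0,0]], twist=[0,0,0,0,0])

```text
time: 22.0
tool_pos: [517.3, -168.3, -15.2]
tcp_rot: [-3.141, 0.0, 1.653]
contact_force: [0.0, -0.3, 0.3]
grip_width: 30.1
finger_force: 0.4
```

arm_command(gripper=[30,30,30,30,30], dp=[[-0.2,0,0],[-0.2,0,0],[-0.2,0,0],[-0.2,0,0],[-0.2,0,0]], twist=[0,0,0,0,0])

```text
time: 22.62
tool_pos: [519.4, -193.2, -15.1]
tcp_rot: [3.142, 0.0, 1.653]
contact_force: [-0.1, 0.7, -0.7]
grip_width: 29.9
finger_force: 0.4
```

arm_command(gripper=[30,30,30,30,30], dp=[[-0.16,0,0],[-0.16,0,0],[-0.16,0,0],[-0.12,0,0],[-0.08,0,0]], twist=[0,0,0,0,0])

```text
time: 23.25
tool_pos: [520.8, -209.9, -15.1]
tcp_rot: [3.142, 0.0, 1.653]
contact_force: [0.3, 1.7, -0.4]
grip_width: 30.3
finger_force: 0.5
```

arm_command(gripper=[30,30,30,30,30], dp=[[-0.06,0,0],[-0.06,0,0],[-0.06,0,0],[-0.06,0,0],[-0.06,0,0]], twist=[0,0,0,0,0])

```text
time: 23.88
tool_pos: [521.4, -217.3, -15.1]
tcp_rot: [3.142, 0.0, 1.653]
contact_force: [0.8, 0.0, -1.3]
grip_width: 29.9
finger_force: 0.5
```

Run:
```python
from h import *
f=[]
for i in range(8): capture("top"); f.append(get_obs()["contact_force"])
print(np.mean(f,0),np.std(f,0),get_obs()["tool_pos"])
im=capture("top"); cv2.imwrite("pics/t10.png",im[:,:,::-1])
```

```text
[ 0.37148913  0.12692757 -0.0815262 ] [0.22166637 0.6184917  0.64508775] [ 521.3937475  -217.35335349  -15.08313407]
```

arm_command(gripper=[30,30,30,30,30], dp=[[-0.06,0,0],[-0.06,0,0],[-0.05,0,0],[-0.05,0,0],[-0.05,0,0]], twist=[0,0,0,0,0])

```text
time: 24.95
tool_pos: [521.9, -224.1, -15.1]
tcp_rot: [-3.142, 0.0, 1.653]
contact_force: [-0.1, 0.9, 0.6]
grip_width: 30.0
finger_force: 0.7
```

arm_command(gripper=[30,30,30,30,30], dp=[[-0.04,0,0],[-0.04,0,0],[-0.04,0,0],[-0.04,0,0],[0,0,0]], twist=[0,0,0,0,0])

```text
time: 25.58
tool_pos: [521.9, -226.7, -15.1]
tcp_rot: [-3.141, -0.002, 1.653]
contact_force: [-0.3, 8.2, 4.7]
grip_width: 29.9
finger_force: 3.6
```

Run:
```python
from h import *
f=[];p=[]
for i in range(8): capture("top"); o=get_obs(); f.append(o["contact_force"]);p.append(o["tool_pos"])
print(np.mean(f,0),np.std(f,0),np.mean(p,0))
```

```text
[-0.46980003  7.15263769  4.09397485] [0.47444232 0.39722102 0.36368783] [ 521.92073471 -226.73430449  -15.11124243]
```

arm_command(gripper=[30,30,30,30,30], dp=[[-0.04,0,0],[-0.04,0,0],[0,0,0],[0,0,0],[0,0,0]], twist=[0,0,0,0,0])

```text
time: 26.6
tool_pos: [521.9, -227.8, -15.1]
tcp_rot: [-3.14, -0.003, 1.653]
contact_force: [-1.0, 10.1, 5.7]
grip_width: 30.0
finger_force: 5.3
```

Run:
```python
from h import *
f=[];p=[]
for i in range(8): capture("top"); o=get_obs(); f.append(o["contact_force"]);p.append(o["tool_pos"])
print(np.mean(f,0),np.std(f,0),np.mean(p,0))
```

```text
[-0.05020573 10.80034954  5.15886764] [0.5221873  0.46715267 0.34617833] [ 521.94734086 -227.77505874  -15.11838612]
```

arm_command(gripper=[30,30,30,30,30], dp=[[-0.02,0,0],[0,0,0],[0,0,0],[0,0,0],[0,0,0]], twist=[0,0,0,0,0])

```text
time: 27.62
tool_pos: [522.0, -227.9, -15.1]
tcp_rot: [-3.14, -0.004, 1.653]
contact_force: [0.5, 11.6, 6.4]
grip_width: 29.9
finger_force: 5.9
```

Total push is about 11.6 N, of which about 1.5 N is sliding friction, so the pad carries about 10 N. Letting go slowly.

arm_command(gripper=[30,30,30,30,30], dp=[[0.04,0,0],[0.04,0,0],[0.04,0,0],[0.04,0,0],[0.06,0,0]], twist=[0,0,0,0,0])

```text
time: 28.25
tool_pos: [522.1, -225.4, -15.2]
tcp_rot: [3.141, 0.001, 1.652]
contact_force: [-0.3, 1.6, 0.3]
grip_width: 30.3
finger_force: 0.3
```

arm_command(gripper=[30,30,30,30,30], dp=[[0.1,0,0],[0.2,0,0],[0.2,0,0],[0.2,0,0],[0.2,0,0]], twist=[0,0,0,0,0])

```text
time: 28.88
tool_pos: [520.2, -202.2, -15.1]
tcp_rot: [3.142, 0.0, 1.653]
contact_force: [0.1, -0.3, -0.6]
grip_width: 29.9
finger_force: 0.0
```

arm_command(gripper=[30,30,30,30,30], dp=[[0,0,-0.8],[0,0,-0.8],[0,0,-0.8],[0,0,-0.8],[0,0,-0.8]], twist=[0,0,0,0,0])

```text
time: 29.5
tool_pos: [520.1, -202.3, 85.5]
tcp_rot: [-3.142, 0.0, 1.653]
contact_force: [-0.4, 0.3, 0.1]
grip_width: 29.8
finger_force: 0.0
```

arm_command(gripper=[30,30,30,30,30], dp=[[0.9,0,0],[0.9,0,0],[0.9,0,0],[0.9,0,0],[0.9,0,0]], twist=[0,0,0,0,0])

```text
time: 30.12
tool_pos: [510.2, -88.1, 84.2]
tcp_rot: [-3.14, -0.001, 1.654]
contact_force: [0.3, -0.9, 0.0]
grip_width: 30.3
finger_force: 0.0
```

arm_command(gripper=[30,30,30,30,30], dp=[[0.9,0,0],[0.9,0,0],[0.9,0,0],[0.9,0,0],[0.9,0,0]], twist=[0,0,0,0,0])

```text
time: 30.75
tool_pos: [500.7, 23.8, 84.2]
tcp_rot: [-3.14, -0.0, 1.654]
contact_force: [0.6, -0.5, 0.5]
grip_width: 29.9
finger_force: 0.0
```

```bash
python3 kit.py 11; python3 edge.py pics/t11.png
python3 - <<'E'
import cv2
cv2.imwrite("pics/v6.png",cv2.resize(cv2.imread("pics/t11.png")[150:270,280:460],None,fx=4.4,fy=4.4,interpolation=cv2.INTER_CUBIC))
E
```

```text
teal top (array([ 528.4, -284.1]), array([85.2, 56.2]), -85.2, array([372, 189,  33,  22]))
[500.17616011  25.98680604  84.22818414] 94.80074630793803 [-1.33663311  1.9918663  -0.5848452 ]
pics/t11.png
near y [-249. -318.] x at mid 484.3 off line -37.1 heading -85.6
far y [-250. -320.] x at mid 556.9 off line 35.4 heading -85.4
```

View pics/v6.png

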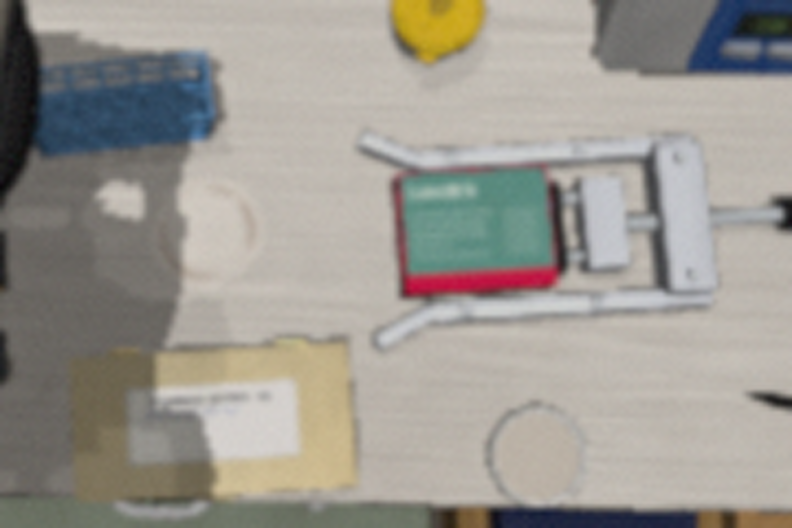

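The carton sits squarely between the rails, at about (400–560, 170–295), with its right end against the dark pad at (558,225). The slide box, rack, cup and dish are where they were.

```bash
python3 -c "
from plant import *
print(close_job())"
```

```text
the job is handed in; nothing more can be done
None
```

The job is handed in: the kit box was pushed flat through the gap, pressed on the pad with about 10 N (11.6 N measured at the wrist, less about 1.5 N of sliding friction), and left square between the rails against the pad at about 31 s. On an early pass the fingers crossed just above the box without contact, because they end about 28 mm higher than the reported TCP.

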